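# Pack the press-tool case and slide its cover shut

### The job

Slide the cover of the green tool case all the way back, then pack the red block and the yellow round holder upright into the two free places beside the grey tools so that all four stand flat on the floor of the bay; set them in, do not let them drop. Then slide the cover fully shut. Leave the other things on the bench where they are.

Things in the scene. Friction and masses are not known exactly. Their poses are not given: they have to be found in the camera images.
- case: Green steel tool case fixed to the bench, 172 mm (its x) by 364 mm (its y), 94 mm high over the side rails. Origin: centre of its underside; z up. Its -y half is the open bay, its +y half a closed grey compartment that the cover slides back over. Its place and yaw vary.
- bay (a point): Centre of the floor of the bay, 4 mm above the bench, axes as the case's. The bay inside is 148 mm (x) by 168 mm (y), no dividers, walls upright, 78 mm deep from floor to rim; the side rails outside it rise 12 mm above the rim. It holds three rows: two blocks lying along x, centred at about y = +60 and y = +13 mm, and two round holders at about y = -47 mm, x = +36 and -36 mm.
- cover (a joint): Sliding cover of the case, in m: 0 = fully shut over the bay, 0.178 = fully back, the bay wholly open. It moves along the case's +y to open and starts between 0 and 0.05. Friction about 1.5 N; it stays where it is left. The flat plate is 154 by 178 mm, 4 mm thick, its top 87 mm above the bench; shut, it clears the packed tools by 7 mm.
- cover_grip (a point): Point inside the cover's blue handle, 113 mm above the bench, 14 mm below the handle's top and 26 mm above the plate. The handle is an upright fin at the middle of the plate, 60 mm along the case's x, 16 mm thick along the case's y, 40 mm high. It moves with the cover; axes as the case's.
- red_block: Loose red block to pack, 0.45 to 0.65 kg, standing on the bench: body 140 mm (its x) by 43 mm (its y) by 40 mm high; in the middle of its top a bare metal lug, 44 mm (x) by 18 mm (y), rising from 40 to 72 mm. Origin: centre of its underside; z up. Held across the lug's 44 mm length, the fingers stay over the block's body, clear of walls. Either way round will do.
- yellow_holder: Loose yellow round tool holder to pack, 0.35 to 0.55 kg: body 68 mm diameter, 40 mm high, with a bare metal neck on its axis, 20 mm diameter, rising from 40 to 72 mm. Origin: centre of its underside; z up (its yaw does not matter). It stands on the bench.
- grey_block: Loose grey block already in the bay, its long side along the bay's x, same shape and axes as the red one. It lies within 1.5 mm of one of the two block places (it varies which); the other is free, with about 3 mm of play on each side for the red block (4 mm at each end).
- grey_holder: Loose grey round holder already in the bay, same shape and axes as the yellow one. It stands within 1.5 mm of one of the two holder places (it varies which); the other is free, with about 3.5 mm of play all round for the yellow holder.
- jar: Bystander: jar with blue cap, 56 mm diameter, 75 mm high, between the parts to pack and the case. Origin at its underside.
- spray_can: Bystander: orange can, 58 mm diameter, 170 mm high, at the left end of the case. Origin at its underside.
- wrench: Bystander: steel wrench, 190 mm, lying near the far edge of the bench.
- hammer: Bystander: hammer, 260 mm, lying to the left.
- bent_part: Bystander: bent red sheet-metal angle, 90 by 120 mm, 50 mm high, at the left beside the robot.
Mind the look-alikes: they are no part of the job. Several things have the shape of the yellow_holder; the one meant has the colours described above.

How it is judged:
By the outcome, as a careful person would: the job done as asked, in the order asked, and still so for the second after the job is handed in, with the robot touching nothing.
It also fails if it takes over 72 s, if anything falls off the work surface, if the arm or the gripper's body presses on something with over 40 N, if the wrist force passes 120 N, or if a joint passes its speed limit or range.

### The arm

A 6-joint arm with a two-finger parallel gripper is mounted at the origin on the work surface. World frame = base frame: x ahead of the robot, y to its left, z up, the work surface at z = 0. Lengths are in m, angles in degrees, forces in N, time in s.
With the tool pointing down it reaches from about 0.275 to 0.75 m from the base axis. Payload 10.2 kg.
Tool frame: the origin (TCP) lies at the very end of the fingers, on their centre line; the grasp point (between the pads) lies 19 mm behind it; z points along the fingers, y is the line along which they close (so a half turn about z gives the same grasp; the last joint's range is limited). The gripper opens to 85 mm and grips with 20 to 120 N. Pads are 22 mm wide; open, the fingers measure 114 mm over their backs; the gripper's body (76 mm by 85 mm) begins 54 mm behind the grasp point. The pads swing forward as they close: fully open they stand 13 mm farther back than shut.
Start: joints at [-77.086, 17.928, 85.812, -0, 76.261, -12.8], TCP at [0.228, -0.473, 0.231] pointing down, gripper open.
Joint ranges: [-168.41, 168.41], [-55.51, 124.54], [10.69, 146.95], [-70.63, 250.63], [1, 178], [-165.06, 165.06]. Speed limits (degrees/s): [136.94, 136.94, 172.46, 180, 180, 180].

### API

Orientations are given as [roll, pitch, yaw] about the fixed x, y, z axes, in that order (R = Rz(yaw) Ry(pitch) Rx(roll)).
In Python, from plant import * gives the robot as it stands. Calls block until the motion is done:
- reach(position, orientation): joint-space move of the TCP to a pose.
- line_to(position, ori=None, rate=0.15, f_stop=None): straight line of the TCP; ori=None keeps the orientation; rate is the mean speed in m/s. With f_stop (N) it stops when the force on the tool has changed by that much, and returns True; else False.
- set_joints(angles): joint-space move.
- ungrasp() and grasp(): open the fingers fully, or close them until they stop; the grip force is fixed at half the most.
- hold(seconds).
- solve_ik(position, orientation): joint angles nearest the present ones, or None.
- observe(): the state.
- capture(name): name is "scene" or "top"; returns (picture, depth): 480x640x3 uint8, red, green, blue; 480x640 float32, m along the optical axis (not along the pixel's ray), 0 where there is no reading.
- camera_info(name): a dict with "K" (3x3 intrinsics, pixels), "dist_coeffs" ([k1, k2, p1, p2, k3] as OpenCV has them; the pictures are not rectified), "R" (3x3) and "t" (3): a world point X has camera coordinates R X + t. Camera axes: x right, y down, z forward; pixel columns grow to the right and rows downward; lengths in m; the calibration is good to about 2 mm. A picture is of the moment at which its call begins. camera_info takes no time and is no camera call.
A pose or a line that the arm cannot do raises Unreachable and nothing moves.
- sign_off(): hands the job in; it is judged then, once.
The state is a dict: "clock": time; "joints": joint angles; "qd": joint speeds; "joint_efforts": joint torques, N m; "tcp_pos": TCP position; "eef_rot": TCP orientation; "force": force on the tool from outside, world axes, zero at the start; "wrist_torque": the same for the moment, N m; "opening": finger opening in m; "grip_force": force on a finger pad.
Only numpy, scipy, OpenCV 4.12 (cv2) and the standard library are available. Lean on these libraries where they do the work, as an engineer would, in place of code of your own. Each camera call takes 0.05 s, during which the arm holds its last target. There are 200 camera calls.

## Working session

There is one attempt and no reset: what is moved stays moved. The work goes in short steps, each a Python script; the robot and the scene stay as the last script left them, time stands still between calls to the robot, and variables do not carry over. Pictures are saved under pics/ and viewed, at most 10 in all, crops included, and the job is handed in when it is done.

```bash
ls; mkdir -p pics
python3 - <<'E'
from plant import *
import cv2,numpy as np
for n in("scene","top"):
    p,d=capture(n); cv2.imwrite(f"pics/{n}0.png",p[:,:,::-1]); np.save(f"pics/{n}0.npy",d)
    i=camera_info(n); print(n,np.round(np.array(i["K"]),1).tolist(),i["dist_coeffs"],np.round(i["R"],3).tolist(),np.round(i["t"],3), -np.array(i["R"]).T@np.array(i["t"]))
print(observe())
E
```

```text
pics
scene [[452.7, 0.0, 325.2], [0.0, 452.7, 233.3], [0.0, 0.0, 1.0]] [-0.11607307  0.          0.          0.          0.        ] [[0.617, 0.787, 0.013], [0.61, -0.469, -0.639], [-0.496, 0.402, -0.769]] [-0.359 -0.213  1.384] [ 1.03882602 -0.37353454  0.93294181]
top [[442.5, 0.0, 318.1], [0.0, 442.5, 236.7], [0.0, 0.0, 1.0]] [-0.10059988  0.          0.          0.          0.        ] [[-0.003, -1.0, 0.009], [-0.999, 0.003, -0.052], [0.052, -0.009, -0.999]] [0.054 0.497 1.209] [0.43343871 0.0638627  1.23272154]
{'clock': 0.1, 'joints': array([-7.70843459e+01,  1.79559915e+01,  8.58490052e+01,  2.16058617e-03,
        7.62615763e+01, -1.27987401e+01]), 'qd': array([-0.0135475 , -0.01629291, -0.11844035, -0.07466441, -0.05692146,
        0.01285747]), 'joint_efforts': array([ 2.46304429e-03, -4.12893641e+01, -2.60144234e+01, -2.52675909e-04,
        2.98333849e-03, -1.15826299e-05]), 'tcp_pos': array([ 0.22774496, -0.47277824,  0.23079879]), 'eef_rot': array([-1.79935546e+02, -1.67937580e-02,  2.57138704e+01]), 'force': array([-0.48050388,  0.76910927, -0.12844648]), 'wrist_torque': array([ 0.01600141, -0.02433874, -0.02549903]), 'grip_force': 0.0, 'opening': 0.08534985696054626}
```

View pics/top0.png

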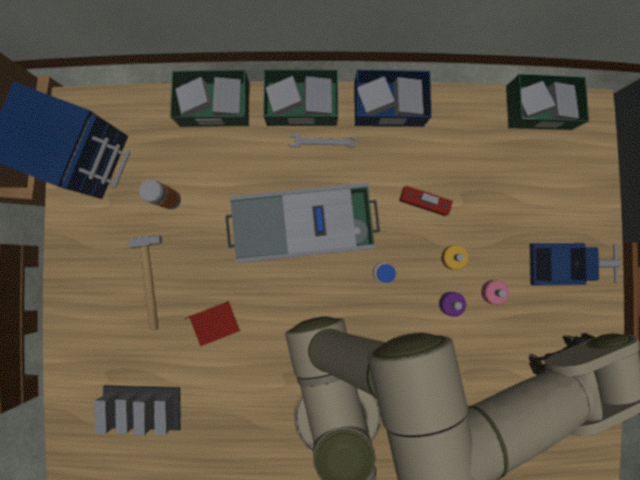

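View pics/scene0.png

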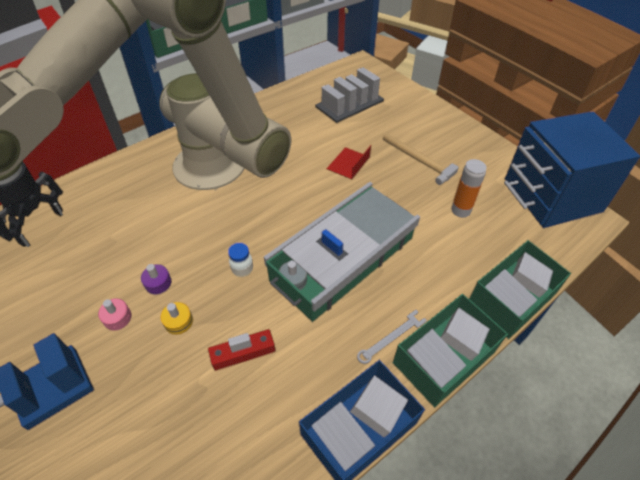

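The top view shows:
- **Case:** around (302,222), with the blue cover handle at (319,221). The -y bay end is on the right, and a grey holder shows at about (358,230).
- **Red:** red block with metal lug at (426,200). The bent red sheet at (214,323) is a look-alike.
- **Holders:** yellow at (455,257), purple (453,303), pink (495,291). I choose yellow at (455,257) and the red block at (426,200).

Next I'll measure and check that in a close crop.

```bash
cat > h.py <<'E'
import cv2,numpy as np
from plant import *
def cam(n):
    i=camera_info(n); return [np.array(i[k],float) for k in("K","dist_coeffs","R","t")]
def rays(n,uv,z):
    K,D,R,t=cam(n); c=-R.T@t
    p=cv2.undistortPoints(np.array(uv,float).reshape(-1,1,2),K,D)[:,0]
    d=np.c_[p,np.ones(len(p))]@R
    return (c+d*((z-c[2])/d[:,2])[:,None])[:,:2]
def cloud(n,d):
    K,D,R,t=cam(n); v,u=np.mgrid[:480,:640]
    p=cv2.undistortPoints(np.c_[u.ravel(),v.ravel()].astype(float).reshape(-1,1,2),K,D)[:,0]
    return ((np.c_[p,np.ones(len(p))]*d.reshape(-1,1)-t)@R).reshape(480,640,3)
def mask(p,h0,h1,s=120,v=60,box=None):
    h=cv2.cvtColor(p,cv2.COLOR_RGB2HSV); m=cv2.inRange(h,(h0,s,v),(h1,255,255))
    if box: b=np.zeros_like(m); x0,y0,x1,y1=box; b[y0:y1,x0:x1]=255; m&=b
    return m
def big(m):
    return max(cv2.findContours(m,cv2.RETR_EXTERNAL,cv2.CHAIN_APPROX_NONE)[0],key=cv2.contourArea)[:,0]
def rect(xy):
    (c,s,a)=cv2.minAreaRect((np.array(xy)*1000).astype(np.float32))
    return np.round(c,1),np.round(s,1),round(a,2)
E
python3 - <<'E'
from h import *
p=cv2.imread("pics/top0.png")[:,:,::-1].copy(); d=np.load("pics/top0.npy"); P=cloud("top",d)
cv2.imwrite("pics/crop0.png",cv2.resize(p[165:315,215:515,::-1],None,fx=2.6,fy=2.6,interpolation=cv2.INTER_CUBIC))
c=big(mask(p,18,32,box=(430,235,480,280))); print("yellow",cv2.minEnclosingCircle(rays("top",c,.04).astype(np.float32)))
m=mask(p,0,8,box=(390,175,460,225))|mask(p,172,180,box=(390,175,460,225)); c=big(m); print("red",rect(rays("top",c,.04)))
c=big(mask(p,100,130,box=(300,195,340,245))); print("handle",rect(rays("top",c,.127)))
c=big(mask(p,100,130,box=(370,258,400,290)));print("jar",cv2.minEnclosingCircle(rays("top",c,.075).astype(np.float32)))
def zone(z0,z1,box):
    x0,y0,x1,y1=box; m=np.zeros((480,640),np.uint8); m[y0:y1,x0:x1]=((P[...,2]>z0)&(P[...,2]<z1))[y0:y1,x0:x1]*255
    m=cv2.morphologyEx(m,cv2.MORPH_OPEN,np.ones((9,9))); return m
for z0,z1 in((.06,.11),(.078,.11)):
    m=zone(z0,z1,(215,170,390,275)); c=big(m); q=P[c[:,1],c[:,0],:2]; print("case",rect(q),len(c)); print(" by ray",rect(rays("top",c,.094)))
for uv in((260,225),(300,222),(330,205),(240,255),(358,230),(362,200),(426,185),(455,245),(426,199),(200,180)): print(uv,np.round(P[uv[1],uv[0]],4))
E
```

```text
yellow ((0.4384922385215759, -0.31906551122665405), 0.03860079497098923)
red (array([ 594.2, -241.8]), array([139.1,  43.7]), 72.27)
handle (array([534.2,  52. ]), array([58.8, 16.7]), 5.49)
jar ((0.3977687358856201, -0.12335574626922607), 0.02312755584716797)
case (array([529.3, 119.6]), array([173.1, 316.6]), 5.64) 445
 by ray (array([528.9, 118.6]), array([172.7, 313.9]), 5.64)
case (array([534.7,  62.6]), array([172.8, 201.3]), 5.34) 340
 by ray (array([534.7,  62. ]), array([172.3, 200.2]), 5.64)
(260, 225) [0.5242 0.2053 0.0818]
(300, 222) [0.5315 0.1007 0.0853]
(330, 205) [0.576  0.0224 0.0833]
(240, 255) [0.446  0.2567 0.0851]
(358, 230) [ 0.5108 -0.0509  0.0777]
(362, 200) [ 0.6008 -0.0709 -0.0024]
(426, 185) [ 0.6442 -0.2544 -0.0046]
(455, 245) [ 0.4719 -0.3221  0.0347]
(426, 199) [ 0.5942 -0.2351  0.0675]
(200, 180) [ 6.590e-01  3.866e-01 -4.000e-04]
```

View pics/crop0.png

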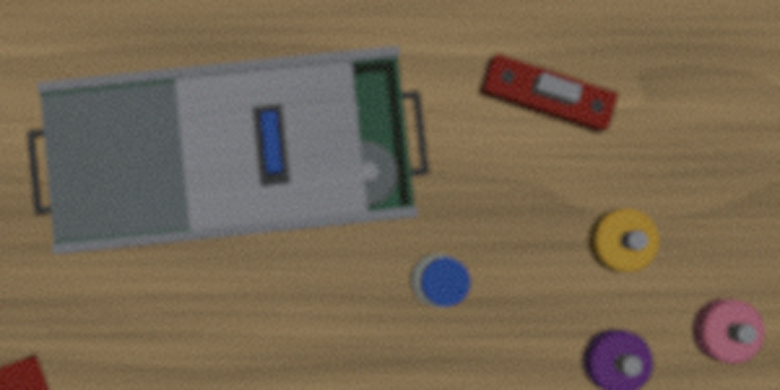

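The crop confirms yellow at (625,240) and the red block at (550,92). The grey holder at (372,172) is on the -x side, so the free holder place is +x. Opening the cover now.

Run:
```python
from h import *
Y=5.5; e=[-np.sin(np.radians(Y)),np.cos(np.radians(Y))]
h=np.array([.5342,.052]); o=[180,0,Y]
reach([*h,.22],o); line_to([*h,.096],rate=.12); grasp(); s=observe(); print(s["opening"],s["grip_force"],s["tcp_pos"],s["force"])
t=h+.175*np.array(e); print(line_to([*t,.096],rate=.08,f_stop=12)); s=observe(); print(s["tcp_pos"],s["force"],s["clock"])
ungrasp(); p=s["tcp_pos"]; line_to([p[0],p[1],.2],rate=.25)
reach([.4385,-.319,.2],[180,0,0])
p,d=capture("top"); cv2.imwrite("pics/top1.png",p[:,:,::-1]); np.save("pics/top1.npy",d)
cv2.imwrite("pics/crop1.png",cv2.resize(p[165:315,215:515,::-1],None,fx=2.6,fy=2.6,interpolation=cv2.INTER_CUBIC))
q,d=capture("scene"); cv2.imwrite("pics/scene1.png",q[:,:,::-1]); np.save("pics/scene1.npy",d)
c=big(mask(p,100,130,box=(220,195,340,245))); print("handle",rect(rays("top",c,.127)),observe()["clock"])
```

```text
0.014960473673116157 58.9643919467926 [0.53422547 0.05195091 0.09622489] [-1.64352304 -0.22594762  2.76973269]
True
[0.52079605 0.18423965 0.09626357] [-2.21172999 -6.78311085  5.97737423] 5.6167
handle (array([522. , 182.9]), array([58.8, 17.1]), 4.98) 8.8167
```

View pics/crop1.png

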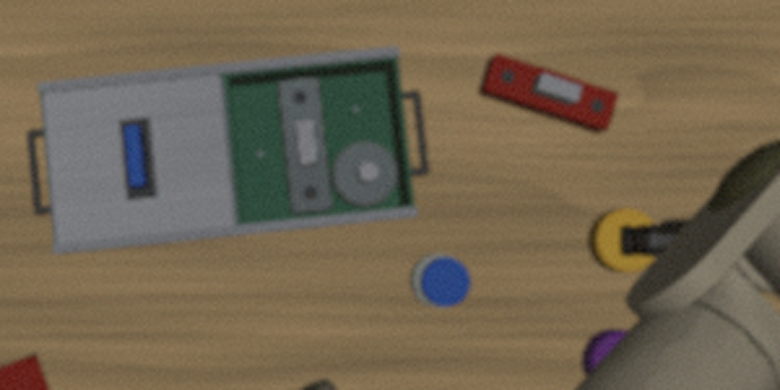

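Crop1 shows the cover fully back, with its edge at about (228,150), and the bay open. The grey block is in the y≈+13 row at (305,145) and the grey holder is at (365,172) on -x. The free places are therefore the block row at y=+60 and the holder spot at x=+36, y=-47. The open fingers (114 mm) could touch the corner walls when I release the yellow holder, so I'll look at the finger shape and measure the bay.

Run:
```python
from h import *
q=cv2.imread("pics/scene1.png"); cv2.imwrite("pics/crop2.png",cv2.resize(q[180:340,90:280],None,fx=3.6,fy=3.6,interpolation=cv2.INTER_CUBIC))
p=cv2.imread("pics/top1.png")[:,:,::-1].copy(); hsv=cv2.cvtColor(p,cv2.COLOR_RGB2HSV)
# subpixel-ish: upscale bay region, green mask = floor/walls
m=cv2.inRange(hsv,(50,60,20),(90,255,255)); b=np.zeros_like(m); b[180:265,290:380]=255; m&=b
m=cv2.morphologyEx(m,cv2.MORPH_OPEN,np.ones((3,3)))
cs=[c for c in cv2.findContours(m,cv2.RETR_EXTERNAL,cv2.CHAIN_APPROX_NONE)[0]]
a=np.vstack(cs)[:,0]; hull=cv2.convexHull(a)[:,0]
for z in(.082,.087): print("bay mouth",z,rect(rays("top",hull,z)))
# grey things in the mouth
inside=np.zeros_like(m); cv2.fillConvexPoly(inside,hull,255); g=cv2.erode(inside,np.ones((3,3)))&~cv2.inRange(hsv,(50,60,0),(90,255,255))
n,l,s,c=cv2.connectedComponentsWithStats(g)
for i in range(1,n):
    if s[i,4]>40: k=big((l==i).astype(np.uint8)); print(s[i],"z44",rect(rays("top",k,.044)),cv2.minEnclosingCircle(rays("top",k,.044).astype(np.float32)))
# bright lugs/necks
gray=cv2.cvtColor(p,cv2.COLOR_RGB2GRAY)
print("lug vals",gray[212:228,325:342:2].tolist()[::5])
def blob(box,z,pic):
    x0,y0,x1,y1=box; r=cv2.cvtColor(pic,cv2.COLOR_RGB2HSV)[y0:y1,x0:x1]
    w=((r[...,1]<70)&(r[...,2]>115)).astype(np.uint8); k=big(w)+[x0,y0]; return rect(rays("top",k,z)),w.sum()
p0=cv2.imread("pics/top0.png")[:,:,::-1].copy()
print("red lug",blob((412,190,442,212),.072,p0)); print("yel neck",blob((445,245,470,270),.072,p0))
for bx in((322,208,344,232),(350,224,366,240)):
  x0,y0,x1,y1=bx; r=gray[y0:y1,x0:x1]; t,w=cv2.threshold(r,0,1,cv2.THRESH_BINARY+cv2.THRESH_OTSU); print(bx,t,rect(rays("top",big(w)+[x0,y0],.076)))
c=big(mask(p0,0,8,box=(390,175,460,225))|mask(p0,172,180,box=(390,175,460,225))); print("red at .04",rect(rays("top",c,.04)))
```

```text
bay mouth 0.082 (array([540.3,   4. ]), array([147.5, 175.1]), 5.62)
bay mouth 0.087 (array([539.8,   4.3]), array([146.9, 174.4]), 5.62)
[ 319  192   52   56 1447] z44 (array([547. , -19.3]), array([150.8, 120.6]), 7.73) ((0.5498085618019104, -0.017930757254362106), 0.09377981722354889)
lug vals [[88, 92, 109, 113, 123, 110, 89, 71, 65], [87, 84, 97, 121, 120, 106, 83, 73, 64], [81, 86, 97, 118, 120, 122, 95, 84, 63], [63, 87, 82, 111, 104, 96, 82, 84, 64]]
red lug ((array([ 596.5, -245.3]), array([39.9, 12.8]), 71.72), np.uint64(69))
yel neck ((array([ 439.4, -323.9]), array([15.1, 13.4]), 45.07), np.uint64(31))
(322, 208, 344, 232) 94.0 (array([541.1,  15.6]), array([45.3, 21.7]), 4.86)
(350, 224, 366, 240) 102.0 (array([510.9, -47.1]), array([18.4, 15.8]), 89.86)
red at .04 (array([ 594.2, -241.8]), array([139.1,  43.7]), 72.27)
```

View pics/crop2.png

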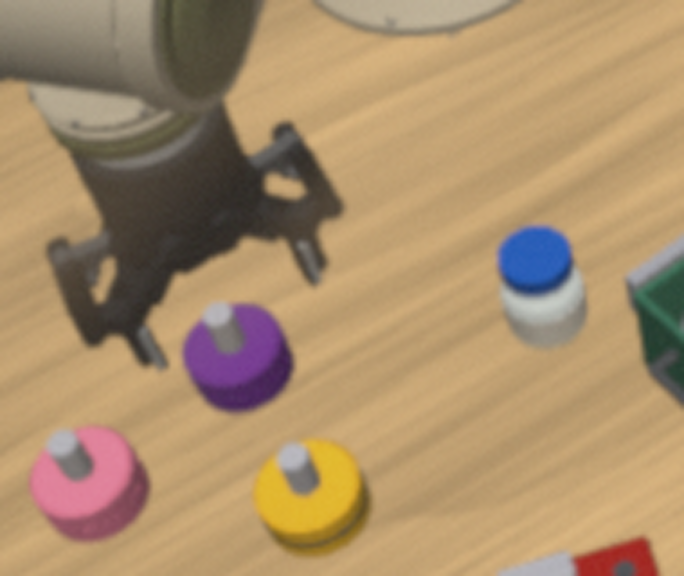

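Crop2 shows thin pad tips, with the knuckles bulging well behind them, so a diagonal hold on the neck offset towards the bay interior should open clear of the walls. Red block first: squeeze across the lug's 18 mm side to centre it, then grip its 44 mm length, then carry and lower.

```bash
cat >> h.py <<'E'
CY=5.5; BC=np.array([.5412,.0027])
def bay(x,y):
    a=np.radians(CY); return BC+[x*np.cos(a)-y*np.sin(a),x*np.sin(a)+y*np.cos(a)]
def st(tag):
    s=observe(); print(tag,"t%.1f"%s["clock"],np.round(s["tcp_pos"],4),"F",np.round(s["force"],1),"open %.4f grip %.0f"%(s["opening"],s["grip_force"])); return s
E
python3 - <<'E'
from h import *
r=[.5957,-.244]
reach([*r,.16],[180,0,72]); line_to([*r,.047],rate=.12); grasp(); st("sq"); ungrasp()
line_to([*r,.082],rate=.15); reach([*r,.082],[180,0,162]); line_to([*r,.045],rate=.1); grasp(); st("grip")
line_to([*r,.20],rate=.15); s=st("lift")
t=bay(0,60); reach([*t,.20],[180,0,90+CY]); st("above")
line_to([*t,.13],rate=.12)
p,d=capture("scene"); cv2.imwrite("pics/scene2.png",p[:,:,::-1]); cv2.imwrite("pics/crop3.png",cv2.resize(p[150:340,230:440,::-1],None,fx=3.1,fy=3.1,interpolation=cv2.INTER_CUBIC))
print(t)
E
```

```text
sq t11.5 [ 0.596  -0.2441  0.0471] F [ 2.  -0.5  1. ] open 0.0172 grip 63
grip t14.9 [ 0.5961 -0.2444  0.0459] F [ 0.1 -0.7  5.5] open 0.0429 grip 63
lift t16.1 [ 0.5953 -0.2437  0.1987] F [ 0.5  0.  -4.8] open 0.0426 grip 62Traceback (most recent call last):
  File "<stdin>", line 6, in <module>
plant.Unreachable: the arm cannot take that pose within its joint ranges
```

Run:
```python
from h import *
s=observe(); print(np.round(s["joints"],1),s["eef_rot"])
t=bay(0,60); 
for y in(95.5,-84.5):
  for z in(.2,.15,.05): print(y,z,solve_ik([*t,z],[180,0,y]))
for y in(140.5,-39.5,50.5,-129.5): print(y,solve_ik([*bay(36,-47),.2],[180,0,y]),solve_ik([.4393,-.3238,.2],[180,0,y]))
```

```text
[ -32.7   34.6   65.6    0.    79.9 -104.7] [ 1.79965133e+02 -1.28975841e-01  1.62000721e+02]
95.5 0.2 None
95.5 0.15 None
95.5 0.05 None
-84.5 0.2 None
-84.5 0.15 None
-84.5 0.05 None
140.5 None [-48.69765812  21.97846729  84.94217076   0.          73.07936195
 -99.19765812]
-39.5 None [-4.86976581e+01  2.19784673e+01  8.49421708e+01 -2.54444375e-14
  7.30793620e+01  8.08023419e+01]
50.5 None [-48.69765812  21.97846729  84.94217076   0.          73.07936195
  -9.19765812]
-129.5 None None
```

My bay() offsets were in mm while the centre is in m. That's an easy fix.

```bash
sed -i 's/a=np.radians(CY); return/a=np.radians(CY); x,y=x\/1e3,y\/1e3; return/' h.py
python3 - <<'E'
from h import *
t=bay(0,60); print(t); reach([*t,.20],[180,0,90+CY]); st("above")
line_to([*t,.13],rate=.12)
p,d=capture("scene"); cv2.imwrite("pics/scene2.png",p[:,:,::-1]); cv2.imwrite("pics/crop3.png",cv2.resize(p[150:340,230:440,::-1],None,fx=3.1,fy=3.1,interpolation=cv2.INTER_CUBIC))
for y in(140.5,): print(y,solve_ik([*bay(36,-47),.2],[180,0,y]),solve_ik([*bay(36,-47),.05],[180,0,y]))
E
```

```text
[0.53544925 0.06242377]
above t17.5 [0.5356 0.062  0.1999] F [-0.1  0.2 -5. ] open 0.0427 grip 62
140.5 [-15.50459601  26.60857312  78.06430414   0.          75.32712275
 -66.00459601] [-15.50459601  36.26824964  86.85368273   0.          56.87806762
 -66.00459601]
```

View pics/crop3.png

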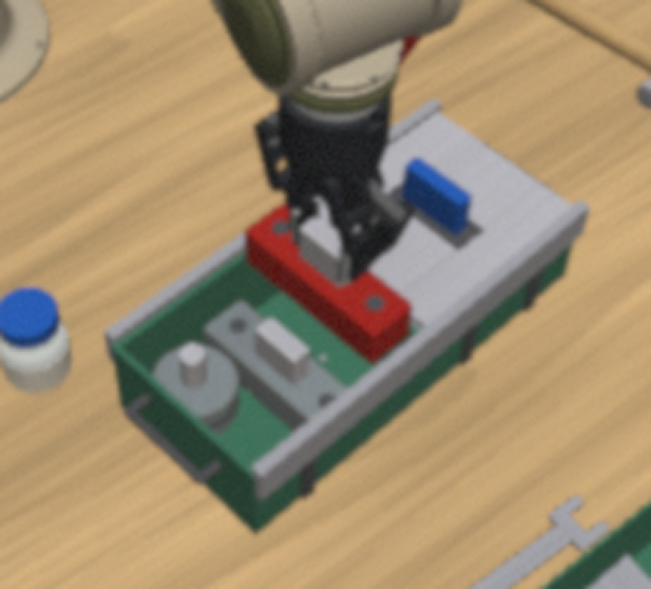

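The crop shows the red block (330,290) held square over the free row between the grey block and the cover edge. Lowering with a force stop.

Run:
```python
from h import *
t=bay(0,60)
hit=line_to([*t,.062],rate=.05,f_stop=7); s=st(f"mid {hit}")
if not hit:
    hit=line_to([*t,.046],rate=.02,f_stop=6); s=st(f"floor {hit}")
```

```text
mid False t19.8 [0.5356 0.0624 0.0623] F [-0.3 -0.1 -4.8] open 0.0428 grip 62
floor True t20.4 [0.5354 0.0625 0.0498] F [-0.7  0.4  3.6] open 0.0427 grip 63
```

Red is on the floor with no side load. Releasing it and going for the yellow holder.

Run:
```python
from h import *
ungrasp(); st("rel"); t=bay(0,60); line_to([*t,.20],rate=.25)
n=np.array([.4393,-.3238]); a=np.radians(135+CY); off=.007*np.array([np.cos(a),np.sin(a)])
reach([*n,.17],[180,0,45+CY]); line_to([*n,.052],rate=.12); grasp(); st("sq"); ungrasp()
line_to([*n,.09],rate=.15); g=n+off; reach([*g,.09],[180,0,135+CY]); line_to([*g,.054],rate=.1); grasp(); st("grip")
line_to([*g,.20],rate=.15); st("lift")
t=bay(36,-47)+off; reach([*t,.20],[180,0,135+CY]); line_to([*t,.145],rate=.12); st("above")
p,d=capture("scene"); cv2.imwrite("pics/scene3.png",p[:,:,::-1]); cv2.imwrite("pics/crop4.png",cv2.resize(p[150:340,230:440,::-1],None,fx=3.1,fy=3.1,interpolation=cv2.INTER_CUBIC))
```

```text
rel t20.9 [0.5345 0.0625 0.0488] F [-0.6 -0.1 -0.1] open 0.0854 grip 0
sq t24.9 [ 0.4396 -0.3241  0.0523] F [ 2.1 -1.   1. ] open 0.0174 grip 59
grip t28.5 [ 0.4341 -0.3192  0.0544] F [0.1 2.5 5. ] open 0.0174 grip 58
lift t29.7 [ 0.4336 -0.319   0.1989] F [-0.1  0.8 -4.6] open 0.0175 grip 59
above t31.5 [ 0.5765 -0.0367  0.1457] F [ 0.7 -0.4 -4.4] open 0.0177 grip 59
```

View pics/crop4.png

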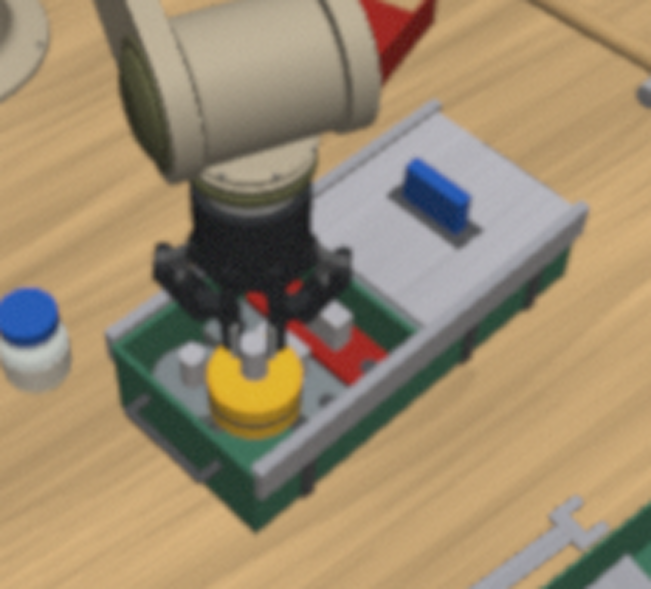

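The crop shows the yellow holder held upright at (255,385) over the free front place, with red (350,330) seated in its row. Lowering.

Run:
```python
from h import *
a=np.radians(135+CY); off=.007*np.array([np.cos(a),np.sin(a)]); t=bay(36,-47)+off
hit=line_to([*t,.072],rate=.05,f_stop=7); s=st(f"mid {hit}")
if not hit:
    hit=line_to([*t,.054],rate=.02,f_stop=6); s=st(f"floor {hit}")
```

```text
mid False t33.1 [ 0.5763 -0.0362  0.0723] F [ 0.1 -0.1 -3.8] open 0.0176 grip 59
floor True t33.8 [ 0.5761 -0.0361  0.0583] F [0.4 0.6 4.4] open 0.0176 grip 60
```

Run:
```python
from h import *
ungrasp(); s=st("rel"); x,y,_=s["tcp_pos"]
line_to([x,y,.09],rate=.08); st("up"); line_to([x,y,.2],rate=.2)
reach([.4385,-.319,.22],[180,0,25])
p,d=capture("top"); cv2.imwrite("pics/top4.png",p[:,:,::-1])
q,_=capture("scene")
cv2.imwrite("pics/crop5.png",np.hstack([cv2.resize(p[170:280,215:390,::-1],(440,277),interpolation=cv2.INTER_CUBIC),cv2.resize(q[175:335,230:430,::-1],(346,277),interpolation=cv2.INTER_CUBIC)]))
P=cloud("top",d)
for n,xy in(("red",(0,60)),("grey",(0,13)),("yel",(36,-47)),("gh",(-36,-47))):
    c=np.r_[bay(*xy)]; k=np.linalg.norm(P[...,:2]-c,axis=2)<.007; print(n,"top z",np.round(np.median(P[k][:,2]),4))
c=big(mask(p,18,32,box=(320,180,390,260))); print("yellow",cv2.minEnclosingCircle(rays("top",c,.044).astype(np.float32)),bay(36,-47))
c=big(mask(p,100,130,box=(220,195,340,245))); print("handle",rect(rays("top",c,.127)))
```

```text
rel t34.5 [ 0.575  -0.0343  0.0566] F [ 2.4  7.9 -5.2] open 0.0854 grip 5
up t35.0 [ 0.575  -0.0344  0.09  ] F [-0.5  0.6 -0.6] open 0.0853 grip 0
red top z 0.076
grey top z 0.075
yel top z 0.0751
gh top z 0.075
yellow ((0.5809804797172546, -0.04082364961504936), 0.036202043294906616) [ 0.58153901 -0.04063317]
handle (array([521.9, 183.2]), array([59.3, 16.8]), 5.41)
```

View pics/crop5.png

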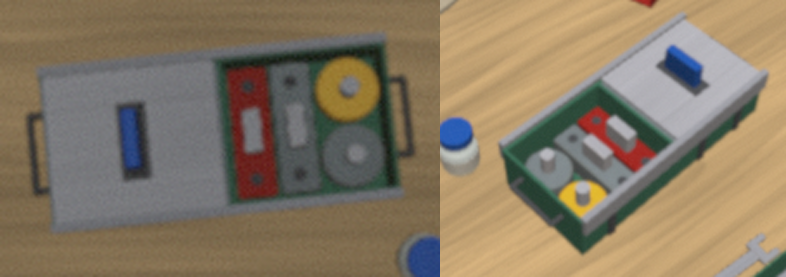

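All four tools stand flat, with tops at 75–76 mm: red (250,130) and yellow (348,90) in the left panel. Shutting the cover.

Run:
```python
from h import *
e=np.array([-np.sin(np.radians(CY)),np.cos(np.radians(CY))]); h=np.array([.5219,.1835])
reach([*h,.22],[180,0,CY]); line_to([*h,.096],rate=.12); grasp(); s0=st("grip")
t=h-.19*e; print(line_to([*t,.096],rate=.08,f_stop=15)); s=st("end"); print("travel",np.linalg.norm((s["tcp_pos"]-s0["tcp_pos"])[:2]))
ungrasp(); x,y,_=observe()["tcp_pos"]; line_to([x,y,.2],rate=.2); reach([.4385,-.319,.25],[180,0,25]); st("away")
p,d=capture("top"); q,_=capture("scene"); c=big(mask(p,100,130,box=(220,195,370,245))); print("handle",rect(rays("top",c,.127)))
cv2.imwrite("pics/crop6.png",np.hstack([cv2.resize(p[170:280,215:390,::-1],(440,277),interpolation=cv2.INTER_CUBIC),cv2.resize(q[175:335,230:430,::-1],(346,277),interpolation=cv2.INTER_CUBIC)]))
```

```text
grip t40.8 [0.522  0.1835 0.0962] F [-1.8  0.5  4. ] open 0.0155 grip 59
True
end t42.8 [0.5398 0.0073 0.0962] F [0.4 3.6 4.7] open 0.0153 grip 61
travel 0.1771510348859818
away t45.4 [ 0.4388 -0.3182  0.2495] F [ 0.   0.2 -0.2] open 0.0855 grip 0
handle (array([539.2,   8.1]), array([59.1, 16.7]), 5.41)
```

View pics/crop6.png

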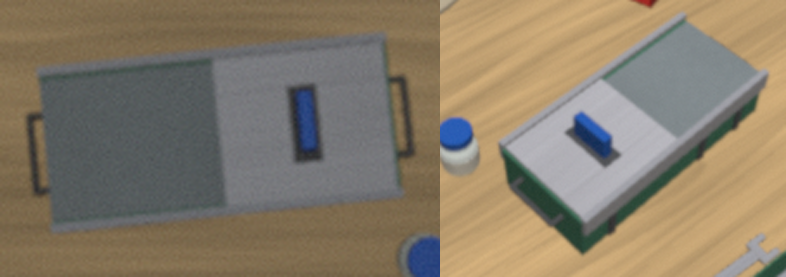

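The crop shows the cover over the whole bay. The measured travel is 177 mm, so I'll give the handle one light push to make sure it is on its stop, then hand in.

Run:
```python
from h import *
e=np.array([-np.sin(np.radians(CY)),np.cos(np.radians(CY))]); h=np.array([.5396,.0075])
grasp(); a=h+.035*e; reach([*a,.2],[180,0,90+CY]); line_to([*a,.104],rate=.12)
print(line_to([*(h+.012*e),.104],rate=.04,f_stop=15)); st("push")
line_to([*a,.104],rate=.1); line_to([*a,.2],rate=.2); reach([.4385,-.319,.25],[180,0,25]); st("away")
p,d=capture("top"); c=big(mask(p,100,130,box=(220,195,370,245))); print("handle",rect(rays("top",c,.127)))
print(sign_off())
```

```text
True
push t49.1 [0.5378 0.0262 0.1041] F [0.2 4.6 3.2] open 0.0002 grip 2
away t51.4 [ 0.439  -0.3181  0.2497] F [-0.4  0.1 -0.2] open 0.0001 grip 0
handle (array([539. ,   8.3]), array([58.9, 16.8]), 5.35)
the job is handed in; nothing more can be done
None
```

The job is handed in at 51.4 s of the 72 s allowed: the red block and yellow holder stand flat in the bay beside the grey tools, and the cover is shut against its stop; only the result of the judging is not known to me.

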